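# Refit the blade of the air-line slide gate

## Robot

A 6-joint arm with a two-finger parallel gripper is mounted at the origin on the work surface. World frame = base frame: x ahead of the robot, y to its left, z up, the work surface at z = 0. Lengths are in m, angles in rad, forces in N, time in s.
With the tool pointing down it reaches from about 0.35 to 0.775 m from the base axis. Payload 5.5 kg.
Tool frame: the origin (TCP) lies at the very end of the fingers, on their centre line; the grasp point (between the pads) lies 19 mm behind it; z points along the fingers, y is the line along which they close (so a half turn about z gives the same grasp; the last joint's range is limited). The gripper opens to 85 mm and grips with 20 to 120 N. Pads are 22 mm wide; open, the fingers measure 114 mm over their backs; the gripper's body (76 mm by 85 mm) begins 54 mm behind the grasp point. The pads swing forward as they close: fully open they stand 13 mm farther back than shut.
Start: joints at [0.971, 0.313, 0.046, 1.304, 0, 1.431], TCP at [0.255, 0.515, 0.231] pointing down, gripper open.
Joint ranges: [-2.76, 2.76], [-0.86, 1.69], [-1.03, 1.26], [-2.2, 2.34], [-1.47, 1.5], [-3.14, 3.14]. Speed limits (rad/s): [2.57, 2.57, 3.14, 3.14, 3.14, 3.14].

## Interface

Orientations are given as a unit quaternion [w, x, y, z].
In Python, from workcell import env, cams, ticket, spotter gives the robot as it stands.
- The arm moves only by the tool jog_arm, never from a script. Its argument "increments" is a list that holds one entry, the list of rows, each a list of 7 numbers: the shift along the tool's x, y, z in units of 0.25 m (1.0 is 0.25 m), then the turn, a rotation vector about the tool's x, y, z in units of 180 degrees (1.0 is 180 degrees), then the closure in counts, from 0 (fully open) to 255 (shut). A call has 1 to 20 rows; each row shifts and turns the commanded pose from where the row before left it, along the tool's axes as they then stand; what a row does not reach is not made up. A row lasts 1/10 s, in which the tool goes at most 50 mm and 8.59 degrees, less where a joint would pass 70% of its speed; a pose out of reach is approached as far as the arm can. A call with a number of a shift or a turn outside -1 to 1 is refused whole. A call with a gripper value outside its range is refused whole. The fingers move at their own pace and stop on an object; "force" is the grip in N (left out, the last holds). Time passes only in rows, so rows that do not move let the fingers close. It gives the time, the measured TCP pose, the force, the opening and the grip force at its end, in the units of the state.
- env.get_state(): the state, without advancing time (a new reading comes with each control period).
- cams.read_camera(name): name is "scene" or "top"; returns a dict with "pixels" (384x512x3 uint8, red, green, blue), "fx", "fy", "cx", "cy" (pixels), "k1" (the pictures are not rectified: a ray, as slopes to the right and down, at radius r is drawn at 1 + k1 r^2 times it, then the intrinsics apply), "xyz" and "attitude" of the camera in the world. Camera axes: x right, y down, z forward; pixel columns grow to the right and rows downward; lengths in m; the calibration is good to about 2 mm. A picture is of the moment at which its call begins. There is no depth.
- ticket.hand_in(): hands the job in; it is judged then, once.
Trained networks look in the newest picture that a camera, given by its name, has taken for a name from the list of things; names that differ only in an ending like _2 or _b are one class to them, and where a whole thing is asked for, a point or a joint stands for the part that bears it (a point fixed in the world has none). Each returns a list of dicts, best first, with "conf" (0 to 1); they miss things now and then, are a little off and sometimes report something else, mostly with a low value. They report only what shows in the picture. A call takes as long as a camera call. They do not tell look-alikes from the thing itself.
- spotter.find_in(target, camera): "uv" ([column, row] in pixels, amid what is visible of it).
- spotter.cut_out(target, camera): "region" (384x512 bool, what is visible of it) and "uv" ([column, row] in pixels, amid what is visible of it).
- spotter.landmark_of(target, camera): "uv" ([column, row] in pixels: a listed point, or the origin of a listed thing).
The state is a dict: "clock": time; "joint_pos": joint angles; "qvel": joint speeds; "tau": joint torques, N m; "tcp_pos": TCP position; "orientation": TCP orientation; "wrist_force": force on the tool from outside, world axes, zero at the start; "ft_torque": the same for the moment, N m; "finger_gap": finger opening in m; "grip_force": force on a finger pad.
Only numpy, scipy, OpenCV 4.12 (cv2) and the standard library are available. Lean on these libraries where they do the work, as an engineer would, in place of code of your own. Each camera call takes 0.05 s, during which the arm holds its last target. There are 200 camera calls.

## Task

Refit the loose blade in the slide gate of the slanting air pipe: slide it in nose first, gently, until you feel it come up hard against the travel stop hidden inside - the rub of the felt strip on the way is not the stop. Leave it there, fully home, let go of it, and leave the other things on the bench where they are.

Things in the scene. Friction and masses are not known exactly. Their poses are not given: they have to be found in the camera images.
- blade_grip (a point): Point in the grip of the gate blade, which lies loose, grip upwards: an upright black plastic block 28 mm long (along the blade), 16 wide, 38 high on a 3 mm foot (34 x 26), its top 43 mm above the blade's underside. The point is on the centre line, 28 mm above the underside, 150 mm from the nose edge, 18 from the tail edge. Axes: x from nose to tail, y across, z out of the top face
- blade_nose (a point): Middle of the blade's nose edge, at half thickness. The blade is a plain aluminium plate 168 mm long, 66 wide, 5 thick, 0.24 to 0.36 kg. The nose edge is rounded over the thickness and its corners are cut back (56 mm wide at the edge, full width 9 mm behind). Axes as at the grip
- gate: The slide gate: cast aluminium body 100 x 100 x 40 mm on a 60 mm steel pipe that rises from a round deck collar (132 mm across) and leans 35 degrees from vertical; its flanged upper end stands 48 mm out of the body. Origin: centre of the collar, on the bench; z up, x level, to the side on which the slot opens (towards the robot's right), opposite to the lean. Fixed
- gate_mouth (a point): Middle of the slot's mouth in the body's upper side face, at the plane of the outer lips, 142 mm above the bench. Axes: x out of the slot along the blade's path (outwards, 35 degrees upwards), y across the slot, z square to it, up along the pipe; a fitted blade has the same axes. Flared to 81 x 19 mm here, narrowing over 10 mm to a slot 69.5 wide and 7.5 high
- slot_inside (a point): Point on the slot's middle line 30 mm inside the mouth, same axes. About here (25 to 46 mm in) a sprung felt strip in the roof rubs on the blade: 2 to 10 N to pass; it holds the blade where left. The solid travel stop lies deeper, 55 to 90 mm inside the mouth, unseen, different each time: a push rising past 15 N means the stop. It is delicate: keep under 30 N. Home, the grip is 60 to 95 mm outside
- hammer: Bystander: hammer with a wooden handle, lying on the bench.
- spanner: Bystander: steel spanner lying on the bench.
- flange: Bystander: flat steel flange ring, 110 mm across, 14 mm high, lying on the bench.
- blank: Bystander: turned aluminium blanking plug, 68 mm across, 30 mm high, standing on the bench.
Things that resemble listed ones, but are neither listed nor needed, are in the scene too. Several things look just like the part that bears blade_grip: the one meant starts farthest to the robot's right.

How it is judged:
By the outcome, as a careful person would: the job done as asked, in the order asked, and still so for the second after the job is handed in, with the robot touching nothing.
It also fails if it takes over 48 s, if anything falls off the work surface, if the arm or the gripper's body presses on something with over 40 N, if the wrist force passes 120 N, or if a joint passes its speed limit or range.

## Working session

There is one attempt and no reset: what is moved stays moved. The work goes in short steps, Python scripts to look and compute and a tool call to move; the robot and the scene stay as the last step left them, time stands still between calls to the robot, and variables do not carry over. Pictures are saved under pics/ and viewed, at most 10 in all, crops included, and the job is handed in when it is done.

Besides the shell and the picture viewer there is one more tool, called as a command line: name --argument value ..., lists and objects as JSON in quotes. jog_arm: Moves the arm, as the interface text tells. Shifts and turns lie within -1 to 1; 1 stands for 0.25 m of shift or 180 degrees of turn. Its arguments: {"type":"object","properties":{"increments":{"type":"array"},"force":{"type":"number"}},"required":["increments"]}

```bash
mkdir -p pics; cat > h.py <<'E'
import numpy as np, cv2
from scipy.spatial.transform import Rotation as R
from workcell import env, cams, ticket, spotter
def rot(q): q=np.array(q,float); return R.from_quat([q[1],q[2],q[3],q[0]]) 
def K(c): return np.array([[c['fx'],0,c['cx']],[0,c['fy'],c['cy']],[0,0,1.]])
def att(c):
    a=np.array(c['attitude'],float)
    return a if a.shape==(3,3) else rot(a).as_matrix()
def ray(c,uv):
    d=np.array([(uv[0]-c['cx'])/c['fx'],(uv[1]-c['cy'])/c['fy']]); s=d.copy()
    for _ in range(20): s=d/(1+c['k1']*(s@s))
    v=att(c)@np.array([s[0],s[1],1]); return np.array(c['xyz']),v/np.linalg.norm(v)
def plane(c,uv,z):
    o,v=ray(c,uv); return o+v*(z-o[2])/v[2]
def proj(c,p):
    q=att(c).T@(np.asarray(p,float)-c['xyz']); s=q[:2]/q[2]; s=s*(1+c['k1']*(s@s))
    return np.array([c['fx']*s[0]+c['cx'],c['fy']*s[1]+c['cy']])
def tri(rays):
    A=0;b=0
    for o,v in rays:
        M=np.eye(3)-np.outer(v,v); A=A+M; b=b+M@o
    p=np.linalg.solve(A,b); return p,[np.linalg.norm(np.cross(p-o,v)) for o,v in rays]
E
python3 - <<'E'
from h import *
ims=[]
for n in("scene","top"):
    c=cams.read_camera(n); ims.append(c['pixels'])
    print(n,{k:c[k] for k in c if k!='pixels'})
    for t in("blade_grip","blade_nose","gate","gate_mouth","slot_inside"):
        for d in spotter.landmark_of(t,n): print(t,np.round(d['uv'],1),round(d['conf'],2))
    cv2.imwrite(f'pics/{n}0.png',c['pixels'][:,:,::-1])
print(env.get_state())
E
```

```text
scene {'fx': 467.4026392551045, 'fy': 467.4026392551045, 'cx': 249.83414075544772, 'cy': 189.84397879045244, 'k1': -0.06757545619028084, 'xyz': array([1.37015426, 0.15868351, 0.91872346]), 'attitude': array([-0.2588856 ,  0.59495509,  0.69630107, -0.30687377])}
blade_grip [335.1 318.3] 0.95
blade_grip [354.4 177.4] 0.87
blade_grip [227.7 198.3] 0.58
blade_nose [212.2 229.7] 0.75
blade_nose [258.8 178.6] 0.73
blade_nose [325.2 153.5] 0.67
blade_nose [276.5 308. ] 0.58
gate [288.4 247.5] 0.63
gate_mouth [307.2 208.4] 0.93
slot_inside [316.5 214.4] 0.81
top {'fx': 432.14759203926445, 'fy': 432.14759203926445, 'cx': 253.74587732228866, 'cy': 190.42138306911409, 'k1': 0.011371316729806175, 'xyz': array([0.29416867, 0.02762028, 1.34662772]), 'attitude': array([-0.05690049,  0.70660485, -0.70243564,  0.06368744])}
blade_grip [160.4 265.3] 0.81
blade_grip [334.  178.8] 0.73
blade_grip [177.2 106.1] 0.62
blade_grip [275.  205.4] 0.58
blade_nose [188.8 305.3] 0.85
blade_nose [284.7 185.4] 0.82
blade_nose [255.5 254.9] 0.81
blade_nose [222.2 115. ] 0.57
gate [216.8 175.3] 0.56
gate_mouth [204.2 165.6] 0.83
gate_mouth [334.3 174.9] 0.53
slot_inside [194.9 165.9] 0.66
{'clock': 0.6, 'joint_pos': array([9.71379630e-01, 3.13190056e-01, 4.61142419e-02, 1.30360781e+00,
       2.86603041e-05, 1.43118872e+00]), 'qvel': array([-5.39309146e-04, -1.64681203e-04,  1.32284086e-03,  8.88012086e-04,
        4.26596733e-06,  1.08948025e-03]), 'tau': array([-1.34413935e-03, -4.80151355e+01,  2.98663831e+01,  3.46470824e-04,
       -1.08471806e-04,  5.83514122e-06]), 'tcp_pos': array([0.2552025 , 0.51531452, 0.23133468]), 'orientation': array([6.98909823e-06, 2.27884578e-01, 9.73688151e-01, 5.77236668e-05]), 'wrist_force': array([-1.1382465 , -0.37345288,  0.31755795]), 'ft_torque': array([ 0.02392527,  0.00438021, -0.00361694]), 'grip_force': 0.0, 'finger_gap': 0.08492620444571096}
```

View pics/scene0.png

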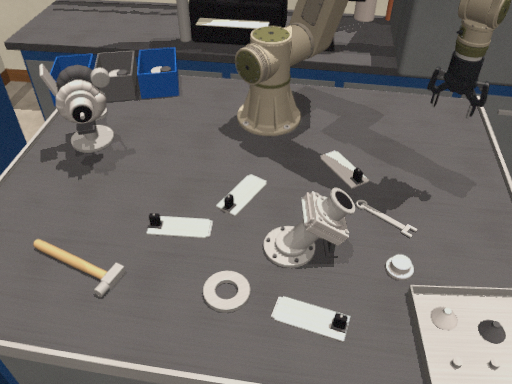

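View pics/top0.png

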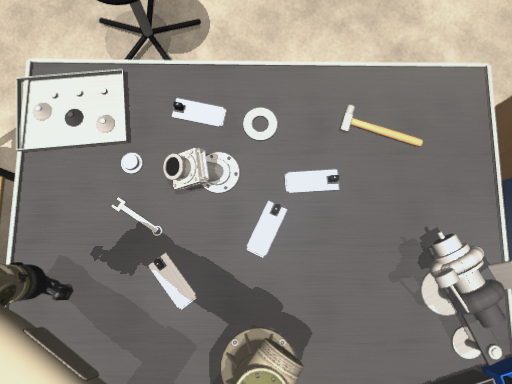

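The scene shows four blades with grips. Their grip pixels in top / scene are:
- A: (334,179) / (155,220)
- B: (275,207) / (228,200)
- C: (178,106) / (340,320)
- D: (160,265) / (356,176)

In the top view up is ahead and image right is the robot's right, so A, farthest right, fits the description. The gate is at top (205,170), leaning left. I'll confirm A in a crop and measure.

```bash
python3 - <<'E'
from h import *
L={}
near={'scene':{'blade_grip':(155,218),'blade_nose':(212,229),'gate':(288,247),'gate_mouth':(307,208),'slot_inside':(316,214)},
'top':{'blade_grip':(334,179),'blade_nose':(285,185),'gate':(217,175),'gate_mouth':(204,166),'slot_inside':(195,166)}}
C={}
for i in range(6):
  for n in near:
    C[n]=c=cams.read_camera(n)
    for t,uv in near[n].items():
      for d in spotter.landmark_of(t,n):
        if np.linalg.norm(np.array(d['uv'])-uv)<13: L.setdefault((t,n),[]).append(d['uv'])
for k,v in L.items(): print(k,len(v),np.median(v,0).round(1),np.std(v,0).round(1))
for t in near['top']:
  rs=[ray(C[n],np.median(L[t,n],0)) for n in C if (t,n) in L]
  if len(rs)==2:
    p,r=tri(rs); print(t,p.round(4),np.round(r,4))
z={'blade_grip':.028,'blade_nose':.0025,'gate':0,'gate_mouth':.142,'slot_inside':.142-.03*np.sin(np.radians(35))}
for k,v in L.items(): print(k,plane(C[k[1]],np.median(v,0),z[k[0]]).round(4))
def crop(n,x,y,w,h,s): return cv2.resize(C[n]['pixels'][y:y+h,x:x+w,::-1],None,fx=s,fy=s,interpolation=cv2.INTER_CUBIC)
a=crop('top',150,130,100,75,4);b=crop('scene',255,175,100,75,4)
d=crop('top',275,150,100,75,4);e=crop('scene',135,185,100,75,4)
cv2.imwrite('pics/crop1.png',np.vstack([np.hstack([a,b]),np.hstack([d,e])]))
E
```

```text
('blade_nose', 'scene') 5 [211.7 228.9] [1.3 1. ]
('gate', 'scene') 6 [286.6 248.6] [1.  1.6]
('gate_mouth', 'scene') 7 [306.1 208.3] [3.5 2.7]
('slot_inside', 'scene') 6 [314.4 212.2] [0.8 1.1]
('blade_grip', 'top') 6 [333.4 177.8] [0.9 0.9]
('blade_nose', 'top') 6 [285.5 184.1] [1.3 1.1]
('gate', 'top') 6 [217.9 175.6] [1.5 0.8]
('gate_mouth', 'top') 6 [203.4 163.9] [1.4 2.2]
('slot_inside', 'top') 5 [195.8 164.5] [1.2 0.9]
('blade_grip', 'scene') 5 [153.5 217.6] [1.2 1.3]
blade_grip [ 0.5633 -0.2328  0.0287] [0.0005 0.0005]
blade_nose [ 0.5481 -0.0833 -0.0061] [0.0025 0.0025]
gate [ 0.5769  0.1274 -0.0155] [0.0032 0.0032]
gate_mouth [0.5784 0.1619 0.139 ] [0.0009 0.0009]
slot_inside [0.5787 0.1836 0.1297] [0.0003 0.0003]
('blade_nose', 'scene') [ 0.5556 -0.0785  0.0025]
('gate', 'scene') [ 0.5906  0.1249 -0.    ]
('gate_mouth', 'scene') [0.5813 0.1628 0.142 ]
('slot_inside', 'scene') [0.5739 0.1834 0.1248]
('blade_grip', 'top') [ 0.5633 -0.2324  0.028 ]
('blade_nose', 'top') [ 0.547  -0.085   0.0025]
('gate', 'top') [0.5734 0.1294 0.    ]
('gate_mouth', 'top') [0.5778 0.1607 0.142 ]
('slot_inside', 'top') [0.5799 0.1845 0.1248]
('blade_grip', 'scene') [ 0.5627 -0.2336  0.028 ]
```

View pics/crop1.png

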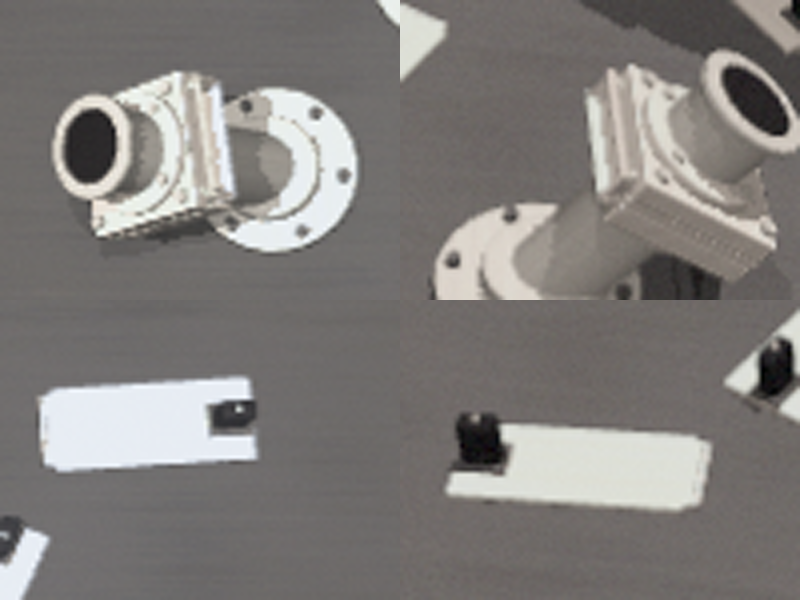

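The crop confirms blade A: grip at the right end, nose with cut corners at the left, pointing at the gate. Next I'll fit the blade and gate models to the cut-outs in both cameras.

```bash
cat > fit.py <<'E'
from h import *
from scipy.optimize import minimize
S=4
def hull(c,pts,img):
    uv=np.array([proj(c,p) for p in pts]); cv2.fillConvexPoly(img,cv2.convexHull((uv*S*16+S*8).astype(np.int32).reshape(-1,1,2)),1,shift=4)
def pose(P,x,y,yaw):
    c,s=np.cos(yaw),np.sin(yaw); P=np.array(P); return np.c_[x+c*P[:,0]-s*P[:,1],y+s*P[:,0]+c*P[:,1],P[:,2]]
def box(a,b): return [[x,y,z] for x in(a[0],b[0]) for y in(a[1],b[1]) for z in(a[2],b[2])]
A=np.radians(35); ex=np.array([np.cos(A),0,np.sin(A)]); ez=np.array([-np.sin(A),0,np.cos(A)]); ey=np.array([0,1.,0])
th=np.linspace(0,2*np.pi,40)
def disc(o,a,b,r): return [o+r*(np.cos(t)*a+np.sin(t)*b) for t in th]
def gate_parts(p):
    x,y,yaw,Lc,rf,Lf=p; X=np.array([1.,0,0]); o=np.zeros(3)
    parts=[disc(o,X,ey,.066)+disc(o+[0,0,.010],X,ey,.066),
     disc(o+.01*ez,ex,ey,.03)+disc(o+Lf*ez,ex,ey,.03),
     disc(o+Lf*ez,ex,ey,rf)+disc(o+(Lf-.008)*ez,ex,ey,rf),
     [o+Lc*ez+q[0]*ex+q[1]*ey+q[2]*ez for q in box((-.05,-.05,-.02),(.05,.05,.02))]]
    return [pose(q,x,y,yaw) for q in parts]
def blade_parts(p):   # origin nose edge mid, x nose->tail
    x,y,yaw=p
    o=[[0,s*.028,z] for s in(1,-1) for z in(0,.005)]+[[.009,s*.033,z] for s in(1,-1) for z in(0,.005)]+[[.168,s*.033,z] for s in(1,-1) for z in(0,.005)]
    return [pose(q,x,y,yaw) for q in (o,box((.136,-.008,.005),(.164,.008,.043)))]
def render(c,parts):
    m=np.zeros((384*S,512*S),np.uint8)
    for q in parts: hull(c,q,m)
    return m
def fit(C,M,f,p0,step):
    up={n:cv2.resize(M[n].astype(np.float32),None,fx=S,fy=S,interpolation=cv2.INTER_LINEAR)>.5 for n in M}
    def cost(p): 
        t=0
        for n in M:
            r=render(C[n],f(p))>0; t+=(r^up[n]).sum()/up[n].sum()
        return t
    sim=np.array([p0]+[np.array(p0)+np.eye(len(p0))[i]*step[i] for i in range(len(p0))])
    r=minimize(cost,p0,method='Nelder-Mead',options=dict(initial_simplex=sim,xatol=1e-4,fatol=1e-4,maxiter=300))
    return r.x,r.fun
E
python3 - <<'E'
from fit import *
C={n:cams.read_camera(n) for n in('scene','top')}
def mask(t,n,uv):
    L=spotter.cut_out(t,n); return min(L,key=lambda d:np.linalg.norm(np.array(d['uv'])-uv))['region']
B={'scene':mask('blade_nose','scene',(180,226)),'top':mask('blade_nose','top',(312,180))}
G={'scene':mask('gate','scene',(305,220)),'top':mask('gate','top',(200,170))}
for m in(B,G): print({n:int(m[n].sum()) for n in m})
b0=[.55,-.083,-1.5]; g0=[.575,.128,-1.57,.138,.038,.206]
for ns in (['scene','top'],['scene'],['top']):
    pb,f=fit(C,{n:B[n] for n in ns},blade_parts,b0,[.008,.008,.05]); print(ns,'blade',pb.round(4),round(f,3),'grip',pose([[.15,0,.028]],*pb)[0].round(4))
    pg,f2=fit(C,{n:G[n] for n in ns},gate_parts,g0,[.008,.008,.08,.006,.004,.006]); print('gate',pg.round(4),round(f2,3),'mouth',pose([pg[3]*ez+.05*ex],*pg[:3])[0].round(4))
    if len(ns)==2: b0,g0=pb,pg; P=(pb,pg)
out=[]
for n,x,y in(('scene',130,180),('top',150,120)):
    im=cv2.resize(C[n]['pixels'][:,:,::-1],None,fx=S,fy=S)
    for q in blade_parts(P[0])+gate_parts(P[1]):
        r=np.zeros(im.shape[:2],np.uint8);hull(C[n],q,r)
        k,_=cv2.findContours(r,0,1); cv2.drawContours(im,k,-1,(0,0,255),1)
    out.append(cv2.resize(im[y*S:(y+85)*S,x*S:(x+225)*S],(780,295)))
cv2.imwrite('pics/fit.png',np.vstack(out))
E
```

```text
{'scene': 1258, 'top': 1108}
{'scene': 4083, 'top': 2555}
['scene', 'top'] blade [ 0.5528 -0.082  -1.4947] 0.107 grip [ 0.5642 -0.2316  0.028 ]
gate [ 0.5836  0.1306 -1.4107  0.1328  0.0352  0.2017] 0.112 mouth [0.578  0.1654 0.1375]
['scene'] blade [ 0.553  -0.082  -1.4852] 0.06 grip [ 0.5658 -0.2314  0.028 ]
gate [ 0.584   0.1294 -1.4183  0.1342  0.0342  0.2033] 0.077 mouth [0.5786 0.165  0.1386]
['top'] blade [ 0.5523 -0.0814 -1.4968] 0.037 grip [ 0.5634 -0.231   0.028 ]
gate [ 0.5836  0.1306 -1.4094  0.135   0.0356  0.2026] 0.028 mouth [0.5777 0.1666 0.1393]
```

View pics/fit.png

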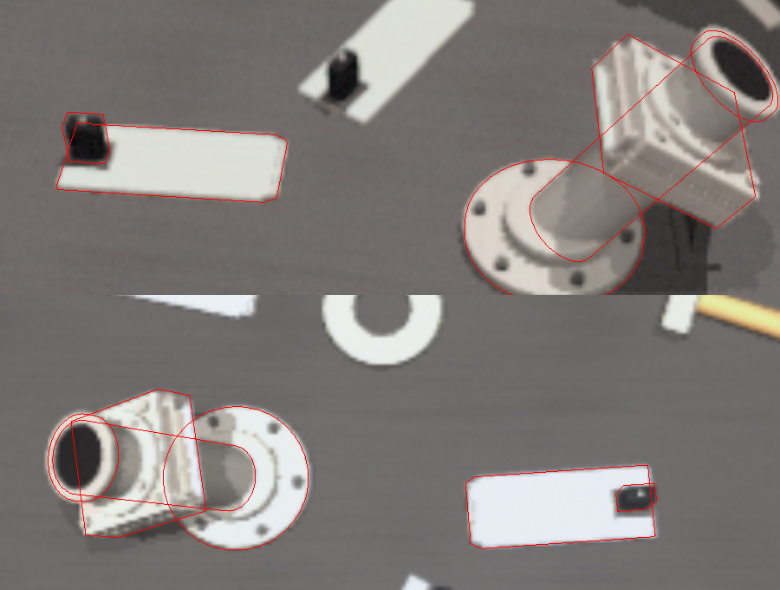

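Blade A sits at grip (0.564, -0.231), yaw -1.495. The mouth is near (0.5785, 0.1615, 0.142) and the gate yaw is -1.41, which agrees with the landmark triangulation. I'll turn the tool +59.4° and travel to above the grip.

jog_arm --increments '[[[0,0,0,0,0,0.0471,0],[0,0,0,0,0,0.0471,0],[0,0,0,0,0,0.0471,0],[0,0,0,0,0,0.0471,0],[0,0,0,0,0,0.0471,0],[0,0,0,0,0,0.0471,0],[0,0,0,0,0,0.0474,0]]]' --force 60

```text
clock: 5.2
tcp_pos: [0.2552, 0.5153, 0.2314]
orientation: [-0.0, 0.683, 0.731, 0.0]
wrist_force: [0.5, 0.2, 0.8]
finger_gap: 0.0853
grip_force: 0.0
```

jog_arm --increments '[[[-0.17,0.056,0.018,0,0,0,0],[-0.17,0.056,0.018,0,0,0,0],[-0.17,0.056,0.018,0,0,0,0],[-0.17,0.056,0.018,0,0,0,0],[-0.17,0.056,0.018,0,0,0,0],[-0.17,0.056,0.018,0,0,0,0],[-0.17,0.056,0.018,0,0,0,0],[-0.17,0.056,0.018,0,0,0,0],[-0.17,0.056,0.018,0,0,0,0],[-0.17,0.056,0.018,0,0,0,0],[-0.17,0.056,0.018,0,0,0,0],[-0.17,0.056,0.018,0,0,0,0],[-0.17,0.056,0.018,0,0,0,0],[-0.17,0.056,0.018,0,0,0,0],[-0.17,0.056,0.018,0,0,0,0],[-0.17,0.056,0.018,0,0,0,0],[-0.17,0.056,0.018,0,0,0,0],[-0.17,0.056,0.018,0,0,0,0],[0,0,0,0,0,0,0],[0,0,0,0,0,0,0]]]'

```text
clock: 7.2
tcp_pos: [0.563, -0.2297, 0.1494]
orientation: [-0.001, 0.681, 0.732, -0.0]
wrist_force: [-0.5, 0.8, -1.3]
finger_gap: 0.0851
grip_force: 0.0
```

```bash
cat >> h.py <<'E'
def go(target_p,target_R=None):
    "print delta to target in tool axes/units from measured pose"
    s=env.get_state(); r=rot(s['orientation'])
    print('t',round(s['clock'],2),'tcp',s['tcp_pos'].round(4),'q',s['joint_pos'].round(2),'F',s['wrist_force'].round(2),'gap',round(s['finger_gap'],4))
    print('shift units',(r.inv().apply(np.array(target_p)-s['tcp_pos'])/.25).round(4))
    if target_R is not None: print('turn units',((r.inv()*R.from_matrix(target_R)).as_rotvec()/np.pi).round(4))
def Rbl(yaw):
    y=np.array([-np.sin(yaw),np.cos(yaw),0]);z=np.array([0,0,-1.]); return np.c_[np.cross(y,z),y,z]
E
python3 - <<'E'
from h import *
go([.564,-.231,.013],Rbl(-1.495))
c=cams.read_camera('top');a=cv2.resize(c['pixels'][130:230,260:390,::-1],(520,400))
cv2.imwrite('pics/above.png',a)
E
```

```text
t 7.2 tcp [ 0.563  -0.2297  0.1494] q [-0.52  0.41 -0.01  1.15  0.    0.98] F [-0.52  0.85 -1.29] gap 0.0851
shift units [-0.0059  0.0044  0.5456]
turn units [-0.0004 -0.0004 -0.0011]
```

jog_arm --increments '[[[-0.006,0.004,0.14,0,0,0,0],[0,0,0.14,0,0,0,0],[0,0,0.14,0,0,0,0],[0,0,0.08,0,0,0,0],[0,0,0.045,0,0,0,0],[0,0,0,0,0,0,0],[0,0,0,0,0,0,160],[0,0,0,0,0,0,255],[0,0,0,0,0,0,255],[0,0,0,0,0,0,255],[0,0,0,0,0,0,255],[0,0,0,0,0,0,255],[0,0,0,0,0,0,255],[0,0,0,0,0,0,255]]]' --force 70

```text
clock: 8.65
tcp_pos: [0.5648, -0.2307, 0.0149]
orientation: [0.001, 0.68, 0.733, 0.0]
wrist_force: [-0.3, -0.5, 5.3]
finger_gap: 0.0147
grip_force: 69.4
```

```bash
python3 - <<'E'
from h import *
go([.564,-.231,.013],Rbl(-1.495))
E
```

```text
t 8.65 tcp [ 0.5648 -0.2307  0.0149] q [-0.52  0.52 -0.19  0.85 -0.    0.98] F [-0.26 -0.53  5.31] gap 0.0147
shift units [-0.001  -0.0034  0.0074]
turn units [ 0.0003  0.0003 -0.0005]
```

jog_arm --increments '[[[0,0,-0.02,0,0,0,255],[0,0,-0.06,0,0,0,255],[0,0,-0.14,0,0,0,255],[0,0,-0.16,0,0,0,255],[0,0,-0.16,0,0,0,255],[0,0,-0.16,0,0,0,255],[0,0,-0.1,0,0,0,255],[0,0,0,0,0,0,255],[0,0,0,0,0,0,255]]]'

```text
clock: 9.55
tcp_pos: [0.5641, -0.2302, 0.2131]
orientation: [-0.0, 0.68, 0.733, -0.0]
wrist_force: [-0.1, -0.3, -3.8]
finger_gap: 0.0152
grip_force: 68.6
```

```bash
cat >> h.py <<'E'
A=np.radians(35); YAW=-1.41; M0=np.array([.5785,.1615,.142])
h=np.array([np.cos(YAW),np.sin(YAW),0]); EX=np.cos(A)*h+[0,0,np.sin(A)]; EZ=-np.sin(A)*h+[0,0,np.cos(A)]; EY=np.cross(EZ,EX)
RG=np.c_[np.cross(EY,-EZ),EY,-EZ]
def tcp(d,m=M0): return m+(.149+d)*EX+.0124*EZ
E
python3 - <<'E'
from h import *
go(tcp(.05),RG)
E
```

```text
t 9.55 tcp [ 0.5641 -0.2302  0.2131] q [-0.52  0.39  0.11  1.29  0.    0.98] F [-0.11 -0.29 -3.83] gap 0.0152
shift units [ 0.9369  0.2274 -0.2123]
turn units [-0.0086 -0.1945 -0.0266]
```

jog_arm --increments '[[[0,0,-0.05,-0.0012,-0.0278,-0.0038,255],[0,0,-0.05,-0.0012,-0.0278,-0.0038,255],[0,0,0,-0.0012,-0.0278,-0.0038,255],[0,0,0,-0.0012,-0.0278,-0.0038,255],[0,0,0,-0.0012,-0.0278,-0.0038,255],[0,0,0,-0.0012,-0.0278,-0.0038,255],[0,0,0,-0.0012,-0.0278,-0.0038,255],[0,0,0,0,0,0,255],[0,0,0,0,0,0,255]]]'

```text
clock: 10.45
tcp_pos: [0.563, -0.2282, 0.2363]
orientation: [0.227, 0.618, 0.727, -0.195]
wrist_force: [0.1, -0.5, -2.6]
finger_gap: 0.0147
grip_force: 68.6
```

```bash
python3 - <<'E'
from h import *
go(tcp(.05),RG)
E
```

```text
t 10.45 tcp [ 0.563  -0.2282  0.2363] q [-0.26  0.2  -0.24  0.86 -0.55  1.07] F [ 0.05 -0.46 -2.61] gap 0.0147
shift units [ 0.6739  0.3108 -0.6162]
turn units [-0.0009 -0.001   0.0009]
```

jog_arm --increments '[[[0.06,0.03,-0.06,0,0,0,255],[0.1,0.045,-0.09,0,0,0,255],[0.12,0.055,-0.11,0,0,0,255],[0.12,0.055,-0.11,0,0,0,255],[0.12,0.055,-0.11,0,0,0,255],[0.1,0.045,-0.086,0,0,0,255],[0.054,0.026,-0.05,0,0,0,255],[0,0,0,0,0,0,255],[0,0,0,0,0,0,255],[0,0,0,0,0,0,255]]]'

```text
clock: 11.45
tcp_pos: [0.6048, 0.0054, 0.268]
orientation: [0.229, 0.619, 0.726, -0.195]
wrist_force: [-0.8, 0.3, -3.2]
finger_gap: 0.015
grip_force: 68.8
```

```bash
python3 - <<'E'
from h import *
go(tcp(.05),RG)
s=env.get_state(); r=rot(s['orientation'])
nose=s['tcp_pos']+r.apply([.149,0,.0124]); print('nose pred',nose.round(4), 'rel mouth',((nose-M0)@np.c_[EX,EY,EZ]).round(4))
C={};out=[]
for n in('scene','top'):
    C[n]=c=cams.read_camera(n)
    im=cv2.resize(c['pixels'][:,:,::-1],None,fx=4,fy=4,interpolation=cv2.INTER_CUBIC)
    def line(pts,col):
        q=np.array([proj(c,p)*4+1.5 for p in pts]).round().astype(int); cv2.polylines(im,[q.reshape(-1,1,2)],True,col,1)
    B=lambda x,y,z: s['tcp_pos']+r.apply([.149-x,y,.0124-z])
    line([B(0,-.028,.0025),B(0,.028,.0025),B(.009,.033,.0025),B(.168,.033,.0025),B(.168,-.033,.0025),B(.009,-.033,.0025)],(0,0,255))
    line([M0+a*.0405*EY+b*.0095*EZ for a,b in((1,1),(1,-1),(-1,-1),(-1,1))],(0,255,0))
    u=proj(c,M0+.03*EX).astype(int); print(n,u)
    x0,y0=u-[50,37]; out.append(im[y0*4:y0*4+300,x0*4:x0*4+400])
    for t in('gate_mouth','blade_nose','slot_inside'):
        for d in spotter.landmark_of(t,n)[:5]:
            print(n,t,np.round(d['uv'],1),round(d['conf'],2),'pred',proj(c,{'gate_mouth':M0,'blade_nose':nose,'slot_inside':M0-.03*EX}[t]).round(1)) if np.linalg.norm(np.array(d['uv'])-proj(c,M0))<30 else 0
cv2.imwrite('pics/pre.png',np.vstack(out).reshape(600,400,3))
E
```

```text
t 11.45 tcp [0.6048 0.0054 0.268 ] q [ 0.16  0.38  0.09  1.29 -0.61  1.58] F [-0.77  0.31 -3.19] gap 0.015
shift units [ 0.0115 -0.0038  0.    ]
turn units [-0.0005  0.0001 -0.0004]
nose pred [0.5865 0.1189 0.1723] rel mouth [ 0.0529  0.0011 -0.    ]
scene [295 202]
scene gate_mouth [304.5 206.1] 0.65 pred [305.6 207.4]
scene blade_nose [287.  199.6] 0.67 pred [287.9 198.5]
scene slot_inside [314.  210.1] 0.74 pred [315.4 212.5]
top [211 160]
top gate_mouth [203.9 165.4] 0.83 pred [203.1 163.7]
top blade_nose [218.6 158.6] 0.68 pred [217.3 158.4]
```

View pics/pre.png

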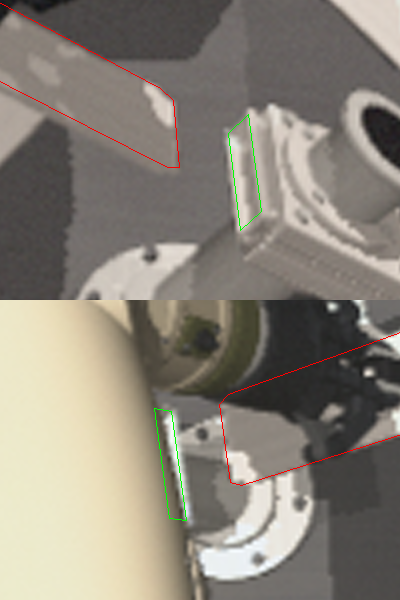

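The red blade outline overlays the real blade well. The green mouth outline sits about on the lips, near scene pixels (305,207). One zoom on the lips will settle the height across the slot.

```bash
python3 - <<'E'
from h import *
c=cams.read_camera('scene'); k=11
x0,y0=280,180
im=cv2.resize(c['pixels'][y0:y0+54,x0:x0+70,::-1],None,fx=k,fy=k,interpolation=cv2.INTER_CUBIC)
im=cv2.convertScaleAbs(im,alpha=1.1)
for a in(-.0405,.0405):
    for b,col in((-.0095,(0,255,0)),(0,(0,0,255)),(.0095,(255,0,0))):
        u=((proj(c,M0+a*EY+b*EZ)-[x0,y0]+.5)*k).astype(int); cv2.circle(im,tuple(u),3,col,-1)
cv2.imwrite('pics/lip.png',im)
E
```

```text
(no output)
```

View pics/lip.png

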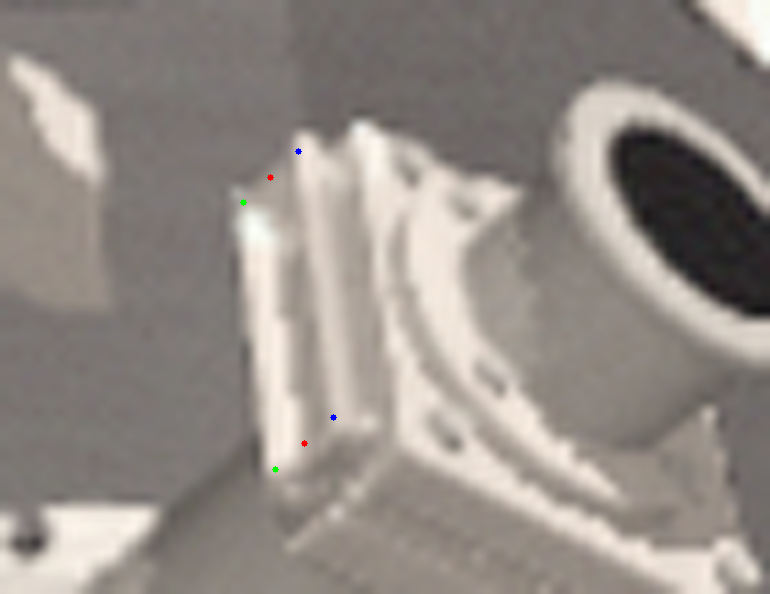

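The lips and the predicted mouth coincide: the lower lip is on the green dots and the upper lip on the blue, within about 1 mm. I'll move in, nose to about 5 mm inside the flare.

jog_arm --increments '[[[0.06,-0.004,0,0,0,0,255],[0.08,0,0,0,0,0,255],[0.04,0,0,0,0,0,255],[0.02,0,0,0,0,0,255],[0.012,0,0,0,0,0,255],[0.012,0,0,0,0,0,255],[0.01,0,0,0,0,0,255],[0,0,0,0,0,0,255],[0,0,0,0,0,0,255]]]'

```text
clock: 12.8
tcp_pos: [0.5963, 0.0536, 0.235]
orientation: [0.229, 0.618, 0.726, -0.195]
wrist_force: [0.3, -0.6, -2.9]
finger_gap: 0.0148
grip_force: 68.7
```

```bash
cat >> h.py <<'E'
def rep():
    s=env.get_state(); r=rot(s['orientation'])
    nose=s['tcp_pos']+r.apply([.149,0,.0124]); G=np.c_[EX,EY,EZ]
    print('t',round(s['clock'],2),'nose rel',((nose-M0)@G).round(4),'F gate axes',((s['wrist_force']-[0,0,-3.2])@G).round(2),'T',(s['ft_torque']@G).round(2),'gap',round(s['finger_gap'],4),'turn err',((r.inv()*R.from_matrix(RG)).as_rotvec()/np.pi).round(4))
E
python3 -c "
from h import *
rep()"
```

```text
t 12.8 nose rel [-0.0061  0.0004  0.0009] F gate axes [ 0.69  0.22 -0.08] T [0.06 0.74 0.02] gap 0.0148 turn err [ 0.      0.0003 -0.0002]
```

Free so far. Next, 8 mm more through the throat of the flare.

jog_arm --increments '[[[0.008,0,0,0,0,0,255],[0.008,0,0,0,0,0,255],[0.008,0,0,0,0,0,255],[0.008,0,0,0,0,0,255],[0,0,0,0,0,0,255],[0,0,0,0,0,0,255]]]'

```text
clock: 13.4
tcp_pos: [0.5951, 0.0604, 0.23]
orientation: [0.229, 0.618, 0.726, -0.195]
wrist_force: [-0.0, -0.0, -3.1]
finger_gap: 0.0149
grip_force: 68.7
```

```bash
python3 -c "
from h import *
rep()"
```

```text
t 13.4 nose rel [-0.0146  0.0001  0.0008] F gate axes [ 0.05 -0.05  0.04] T [-0.1   0.77  0.04] gap 0.0149 turn err [-0.0001  0.0002  0.    ]
```

jog_arm --increments '[[[0.008,0,0,0,0,0,255],[0.008,0,0,0,0,0,255],[0.008,0,0,0,0,0,255],[0.008,0,0,0,0,0,255],[0,0,0,0,0,0,255],[0,0,0,0,0,0,255]]]'

```text
clock: 14.0
tcp_pos: [0.594, 0.0668, 0.2254]
orientation: [0.229, 0.618, 0.726, -0.195]
wrist_force: [-0.4, -0.2, -2.9]
finger_gap: 0.0152
grip_force: 68.7
```

```bash
python3 -c "
from h import *
rep()"
```

```text
t 14.0 nose rel [-0.0226  0.0002  0.0008] F gate axes [ 0.33 -0.41  0.18] T [-0.02  0.71 -0.01] gap 0.0152 turn err [-0.0001  0.0002  0.    ]
```

Clean entry. Now through the felt in 10 mm legs.

jog_arm --increments '[[[0.008,0,0,0,0,0,255],[0.008,0,0,0,0,0,255],[0.008,0,0,0,0,0,255],[0.008,0,0,0,0,0,255],[0.008,0,0,0,0,0,255],[0,0,0,0,0,0,255]]]'

```text
clock: 14.6
tcp_pos: [0.5927, 0.0745, 0.2195]
orientation: [0.229, 0.618, 0.726, -0.196]
wrist_force: [0.7, -3.9, -5.1]
finger_gap: 0.0148
grip_force: 68.4
```

```bash
python3 -c "
from h import *
rep()"
```

```text
t 14.6 nose rel [-0.0323  0.0001  0.0003] F gate axes [ 2.19  0.05 -3.83] T [ 0.04 -0.07 -0.05] gap 0.0148 turn err [-0.0002  0.0005 -0.    ]
```

jog_arm --increments '[[[0.008,0,0,0,0,0,255],[0.008,0,0,0,0,0,255],[0.008,0,0,0,0,0,255],[0.008,0,0,0,0,0,255],[0.008,0,0,0,0,0,255]]]'

```text
clock: 15.1
tcp_pos: [0.5917, 0.0822, 0.2148]
orientation: [0.23, 0.618, 0.726, -0.195]
wrist_force: [0.6, -5.5, -1.8]
finger_gap: 0.0148
grip_force: 68.5
```

```bash
python3 -c "
from h import *
rep()"
```

```text
t 15.1 nose rel [-0.0413  0.0005  0.0007] F gate axes [ 5.35 -0.25 -2.02] T [-0.04 -0.71  0.05] gap 0.0148 turn err [ 0.0001  0.0009 -0.0003]
```

Felt rub is about 5 N, and lag against force gives roughly 4 N/mm of compliance. Six mm more, then 1 mm rows with force checks.

jog_arm --increments '[[[0.006,0,0,0,0,0,255],[0.006,0,0,0,0,0,255],[0.006,0,0,0,0,0,255],[0.006,0,0,0,0,0,255]]]'

```text
clock: 15.5
tcp_pos: [0.5909, 0.0871, 0.2112]
orientation: [0.23, 0.618, 0.726, -0.195]
wrist_force: [1.8, -5.3, -2.4]
finger_gap: 0.0148
grip_force: 68.4
```

```bash
python3 -c "
from h import *
rep()"
```

```text
t 15.5 nose rel [-0.0475  0.0004  0.0006] F gate axes [ 4.96  0.9  -2.53] T [-0.02 -0.72 -0.  ] gap 0.0148 turn err [ 0.      0.0008 -0.0003]
```

jog_arm --increments '[[[0.004,0,0,0,0,0,255],[0.004,0,0,0,0,0,255],[0.004,0,0,0,0,0,255],[0.004,0,0,0,0,0,255]]]'

```text
clock: 15.9
tcp_pos: [0.5903, 0.0904, 0.2089]
orientation: [0.23, 0.618, 0.726, -0.195]
wrist_force: [0.5, -5.8, -2.7]
finger_gap: 0.0149
grip_force: 68.4
```

```bash
python3 -c "
from h import *
rep()"
```

```text
t 15.9 nose rel [-0.0515  0.0004  0.0007] F gate axes [ 5.02 -0.48 -2.91] T [-0.08 -0.66  0.02] gap 0.0149 turn err [ 0.      0.0008 -0.0003]
```

jog_arm --increments '[[[0.004,0,0,0,0,0,255],[0.004,0,0,0,0,0,255],[0.004,0,0,0,0,0,255],[0.004,0,0,0,0,0,255]]]'

```text
clock: 16.3
tcp_pos: [0.5898, 0.0936, 0.2065]
orientation: [0.23, 0.618, 0.726, -0.195]
wrist_force: [0.8, -5.9, -2.0]
finger_gap: 0.015
grip_force: 68.4
```

jog_arm --increments '[[[0.004,0,0,0,0,0,255],[0.004,0,0,0,0,0,255],[0.004,0,0,0,0,0,255],[0.004,0,0,0,0,0,255]]]'

```text
clock: 16.7
tcp_pos: [0.5892, 0.0968, 0.2042]
orientation: [0.23, 0.618, 0.726, -0.196]
wrist_force: [0.4, -5.9, -1.6]
finger_gap: 0.0151
grip_force: 68.4
```

jog_arm --increments '[[[0.004,0,0,0,0,0,255],[0.004,0,0,0,0,0,255],[0.004,0,0,0,0,0,255],[0.004,0,0,0,0,0,255]]]'

```text
clock: 17.1
tcp_pos: [0.5887, 0.1, 0.2019]
orientation: [0.23, 0.618, 0.726, -0.196]
wrist_force: [0.4, -5.2, -2.5]
finger_gap: 0.0149
grip_force: 68.4
```

jog_arm --increments '[[[0.004,0,0,0,0,0,255],[0.004,0,0,0,0,0,255],[0.004,0,0,0,0,0,255],[0.004,0,0,0,0,0,255]]]'

```text
clock: 17.5
tcp_pos: [0.5882, 0.1033, 0.1995]
orientation: [0.23, 0.618, 0.726, -0.196]
wrist_force: [0.9, -6.2, -2.3]
finger_gap: 0.015
grip_force: 68.4
```

jog_arm --increments '[[[0.004,0,0,0,0,0,255],[0.004,0,0,0,0,0,255],[0.004,0,0,0,0,0,255],[0.004,0,0,0,0,0,255]]]'

```text
clock: 17.9
tcp_pos: [0.5876, 0.1065, 0.1972]
orientation: [0.23, 0.618, 0.726, -0.196]
wrist_force: [0.4, -5.0, -1.8]
finger_gap: 0.0146
grip_force: 68.4
```

jog_arm --increments '[[[0.004,0,0,0,0,0,255],[0.004,0,0,0,0,0,255],[0.004,0,0,0,0,0,255],[0.004,0,0,0,0,0,255]]]'

```text
clock: 18.3
tcp_pos: [0.5871, 0.1098, 0.1949]
orientation: [0.23, 0.618, 0.726, -0.196]
wrist_force: [0.2, -6.1, -3.0]
finger_gap: 0.015
grip_force: 68.3
```

jog_arm --increments '[[[0.004,0,0,0,0,0,255],[0.004,0,0,0,0,0,255],[0.004,0,0,0,0,0,255],[0.004,0,0,0,0,0,255]]]'

```text
clock: 18.7
tcp_pos: [0.5866, 0.113, 0.1925]
orientation: [0.23, 0.618, 0.726, -0.196]
wrist_force: [1.0, -4.7, -2.8]
finger_gap: 0.0151
grip_force: 68.3
```

jog_arm --increments '[[[0.004,0,0,0,0,0,255],[0.004,0,0,0,0,0,255],[0.004,0,0,0,0,0,255],[0.004,0,0,0,0,0,255]]]'

```text
clock: 19.1
tcp_pos: [0.586, 0.1162, 0.1902]
orientation: [0.23, 0.618, 0.726, -0.196]
wrist_force: [0.4, -4.6, -2.6]
finger_gap: 0.015
grip_force: 68.3
```

jog_arm --increments '[[[0.004,0,0,0,0,0,255],[0.004,0,0,0,0,0,255],[0.004,0,0,0,0,0,255],[0.004,0,0,0,0,0,255]]]'

```text
clock: 19.5
tcp_pos: [0.5855, 0.1195, 0.1879]
orientation: [0.23, 0.618, 0.726, -0.196]
wrist_force: [1.2, -6.0, -4.6]
finger_gap: 0.0146
grip_force: 68.3
```

jog_arm --increments '[[[0.004,0,0,0,0,0,255],[0.004,0,0,0,0,0,255],[0.004,0,0,0,0,0,255]]]'

```text
clock: 19.8
tcp_pos: [0.5853, 0.1207, 0.1874]
orientation: [0.231, 0.618, 0.725, -0.196]
wrist_force: [-0.3, -10.4, 3.1]
finger_gap: 0.0146
grip_force: 68.5
```

```bash
python3 -c "
from h import *
rep()"
```

```text
t 19.8 nose rel [-0.089   0.0003  0.0002] F gate axes [12.02 -1.96 -0.67] T [-0.31 -1.95  0.06] gap 0.0146 turn err [ 0.      0.0017 -0.0003]
```

jog_arm --increments '[[[0.004,0,0,0,0,0,255],[0,0,0,0,0,0,255]]]'

```text
clock: 20.0
tcp_pos: [0.5853, 0.1209, 0.1875]
orientation: [0.232, 0.618, 0.725, -0.197]
wrist_force: [-0.2, -11.4, 3.9]
finger_gap: 0.0147
grip_force: 68.6
```

```bash
python3 -c "
from h import *
rep()"
```

```text
t 20.0 nose rel [-0.0891  0.0005  0.0003] F gate axes [13.28 -2.05 -0.65] T [-0.39 -2.12  0.14] gap 0.0147 turn err [ 0.0001  0.0021 -0.0005]
```

jog_arm --increments '[[[0.004,0,0,0,0,0,255],[0.004,0,0,0,0,0,255],[0,0,0,0,0,0,255]]]'

```text
clock: 20.3
tcp_pos: [0.5854, 0.1212, 0.1878]
orientation: [0.233, 0.618, 0.725, -0.197]
wrist_force: [-0.6, -15.2, 8.5]
finger_gap: 0.015
grip_force: 68.8
```

```bash
python3 -c "
from h import *
rep()"
```

```text
t 20.3 nose rel [-0.0891  0.0007  0.0002] F gate axes [18.94 -3.01  1.01] T [-0.61 -3.17  0.19] gap 0.015 turn err [ 0.0002  0.003  -0.0007]
```

The push rose to 19 N with no travel, so this is the stop, at 89 mm. I'll ease the push, open, and withdraw square to the blade.

jog_arm --increments '[[[-0.008,0,0,0,0,0,255],[0,0,0,0,0,0,255],[0,0,0,0,0,0,120],[0,0,0,0,0,0,0],[0,0,0,0,0,0,0],[0,0,0,0,0,0,0],[0,0,0,0,0,0,0],[0,0,0,0,0,0,0],[0,0,0,0,0,0,0],[0,0,0,0,0,0,0]]]'

```text
clock: 21.3
tcp_pos: [0.5849, 0.1233, 0.1853]
orientation: [0.229, 0.618, 0.726, -0.195]
wrist_force: [-0.0, -0.4, -0.6]
finger_gap: 0.0854
grip_force: 0.0
```

```bash
python3 -c "
from h import *
rep()"
```

```text
t 21.3 nose rel [-0.0925  0.0002  0.0007] F gate axes [ 1.83 -0.07  1.91] T [-0.06  0.54  0.01] gap 0.0854 turn err [-0.      0.0002 -0.0001]
```

jog_arm --increments '[[[0,0,-0.03,0,0,0,0],[0,0,-0.08,0,0,0,0],[0,0,-0.12,0,0,0,0],[0,0,-0.12,0,0,0,0],[-0.1,0,-0.1,0,0,0,0],[-0.14,0,-0.02,0,0,0,0],[-0.14,0,0,0,0,0,0],[-0.14,0,0,0,0,0,0],[0,0,0,0,0,0,0],[0,0,0,0,0,0,0]]]'

```text
clock: 22.3
tcp_pos: [0.5911, 0.0846, 0.357]
orientation: [0.229, 0.619, 0.726, -0.194]
wrist_force: [-0.1, -0.1, -0.8]
finger_gap: 0.0857
grip_force: 0.0
```

```bash
python3 - <<'E'
from h import *
rep()
c=cams.read_camera('scene'); k=6
x0,y0=230,140
im=cv2.resize(c['pixels'][y0:y0+95,x0:x0+130,::-1],None,fx=k,fy=k,interpolation=cv2.INTER_CUBIC)
for d in(.0891,):
    for x in(0,.168):
        for a in(-.033,.033):
            u=((proj(c,M0+(x-d)*EX+a*EY)-[x0,y0]+.5)*k).astype(int); cv2.circle(im,tuple(u),3,(0,0,255),-1)
cv2.imwrite('pics/end.png',im)
E
```

```text
t 22.3 nose rel [0.0381 0.0005 0.119 ] F gate axes [ 1.4  -0.12  1.93] T [0.01 0.53 0.02] gap 0.0857 turn err [ 0.0002 -0.     -0.0007]
```

View pics/end.png

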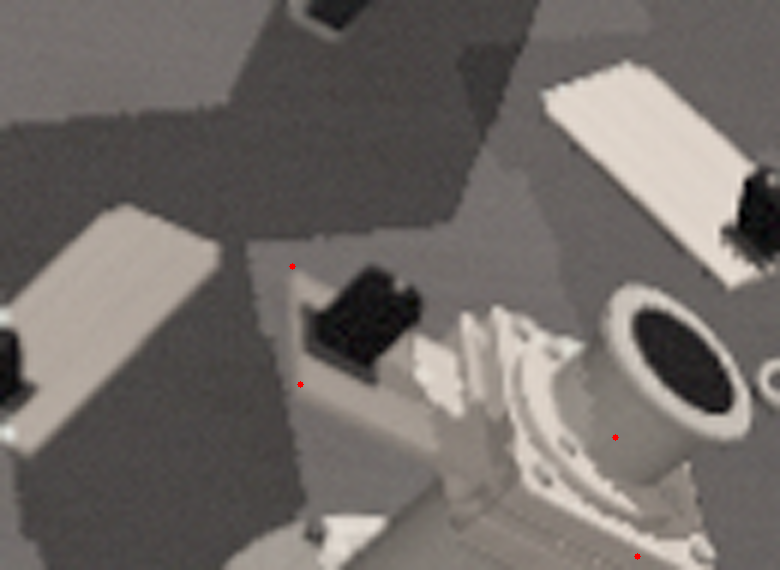

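The blade is fitted: its tail corners at crop (293,268) and (301,387) match the prediction for 89 mm depth, and the gripper is clear. Handing in.

```bash
python3 -c "
from h import *
print(ticket.hand_in())"
```

```text
the job is handed in; nothing more can be done
None
```

The blade that started farthest right is fitted in the gate and home against the stop about 89 mm inside the mouth (push rose to about 19 N with no travel); it is released, the other things were left alone, and the job is handed in, with no verdict returned.

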